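# Lock the drive unit's cover with the square panel key

## Robot

A 7-joint arm with a two-finger parallel gripper is mounted at the origin on the work surface. World frame = base frame: x ahead of the robot, y to its left, z up, the work surface at z = 0. Lengths are in m, angles in rad, forces in N, time in s.
With the tool pointing down it reaches from about 0.425 to 0.875 m from the base axis. Payload 4.7 kg.
Tool frame: the origin (TCP) lies at the very end of the fingers, on their centre line; the grasp point (between the pads) lies 19 mm behind it; z points along the fingers, y is the line along which they close (so a half turn about z gives the same grasp; the last joint's range is limited). The gripper opens to 87 mm and grips with 3 to 60 N. Pads are 19 mm wide; open, the fingers measure 117 mm over their backs; the gripper's body (75 mm by 190 mm) begins 51 mm behind the grasp point.
Start: joints at [1.213, 0.321, -0.07, 1.45, 0.023, 1.371, -0.057], TCP at [0.236, -0.606, 0.223] pointing down, gripper open.
Joint ranges: [-2.86, 2.86], [-0.3, 2.09], [-1.38, 1.24], [0.06, 2.45], [-1.56, 4.7], [0.09, 2.05], [-2.69, 2.69]. Speed limits (rad/s): [2.57, 2.57, 3.14, 3.14, 3.14, 3.14, 3.14].

## Interface

Orientations are given as a rotation vector (axis times angle).
In Python, from bench import ctrl, imaging, ticket gives the robot as it stands.
- The arm moves only by the tool jog_arm, never from a script. Its argument "rows" is text: rows parted by semicolons, each of 7 numbers parted by spaces: the shift along the tool's x, y, z in cm, then the turn, a rotation vector about the tool's x, y, z in rad, then the closure, from -1 (fully open) to 1 (shut), so that 0 is half open. A call has 1 to 5 rows; each row shifts and turns the commanded pose from where the row before left it, along the tool's axes as they then stand; what a row does not reach is not made up. A row lasts 1/8 s, in which the tool goes at most 62.5 mm and 10.7 degrees, less where a joint would pass 70% of its speed; a pose out of reach is approached as far as the arm can. A call with a gripper value outside its range is refused whole. The fingers move at their own pace and stop on an object; "force" is the grip in N (left out, the last holds). Time passes only in rows, so rows that do not move let the fingers close. It gives the time, the measured TCP pose, the force, the opening and the grip force at its end, in the units of the state.
- ctrl.get_state(): the state, without advancing time (a new reading comes with each control period).
- imaging.get_image(name): name is "scene" or "side" or "wrist"; returns a dict with "img" (400x640x3 uint8, blue, green, red), "vertical_fov" (degrees; the focal length in pixels is half the picture's height over the tangent of half this angle, whatever the lens; pixels are square), "cx", "cy" (the principal point, pixels), "origin" and "orientation" of the camera in the world. Camera axes: x right, y down, z forward; pixel columns grow to the right and rows downward; lengths in m; the calibration is good to about 2 mm. A picture is of the moment at which its call begins. There is no depth.
- ticket.close_job(): hands the job in; it is judged then, once.
The state is a dict: "time": time; "joint_positions": joint angles; "qd": joint speeds; "joint_torque": joint torques, N m; "position": TCP position; "tool_rot": TCP orientation; "ft_force": force on the tool from outside, world axes, zero at the start; "torque": the same for the moment, N m; "grip_width": opening from 0.0 (shut) to 1.0 (fully open); "grip_force": force on a finger pad.
Only numpy, scipy, OpenCV 4.12 (cv2) and the standard library are available. Lean on these libraries where they do the work, as an engineer would, in place of code of your own. Each camera call takes 0.05 s, during which the arm holds its last target. There are 200 camera calls.

## Task

The repaired drive's cover has to be locked. Take the square panel key with the flat wing handle out of the wooden stand, push it fully home in the square socket recessed in the drive's cover, and turn it clockwise (seen from above) as far as it goes. Be gentle: feel for the socket and do not force the key into the lock (a push of 10 to 15 N and a twist of 0.2 N m are plenty); leave the key standing in the socket, and leave everything else on the bench where it is.

Things in the scene. Friction and masses are not known exactly. Their poses are not given: they have to be found in the camera images.
- key: Steel square panel key, 78 mm long, about 120 g, upright in one of the stand's two holes (which one and its yaw vary), loose by a few mm, origin 16 mm above the bench. Origin: centre of the bit's lower end face; z up to the handle. Bit 12 x 12 mm, 24 mm long, faces square to x and y; collar 28 mm across (z 24 to 28), resting on the stand's top; shank 16 mm across (z 28 to 48). Lift it 26 mm to clear the stand
- key_wing (a point): The middle of the key's flat wing handle, 63 mm above the key's origin on its axis. The wing is 44 mm long along the key's x, 12 mm thick along its y (grip it across y) and 30 mm high (15 mm above and below this point)
- stand: Fixed wooden key stand, 75 x 190 x 40 mm high, origin at the centre of its underside; two 19 mm square holes 30 mm deep, 50 mm either side of the centre along its y
- case: Fixed drive unit lying on its back, 240 mm (x) x 320 mm (y), 90 mm high, green cover; origin at the centre of its underside. In its one square recess, 64 mm wide, centred at x -45, y -70 mm, sits the round steel lock: a rigid ring 52 mm across, 40 mm inside, round a turning core level with it. In the core's middle is the square socket, 13.5 mm wide with a 1 mm chamfer, 18 mm deep
- keyhole (a point): Centre of the square recess at the level of the cover's top (90 mm above the bench), axes parallel to the case's. NOT the lock's true centre: the lock is mounted off it by an unmeasured amount, up to 4.5 mm either way along the case's x and along its y, so the socket must be found by feel or sight. The flat face around the socket is 8 mm below this point; a key fully home has its lower end 26 mm below it
- core (a joint): Angle of the lock's core, rad: grows clockwise seen from above, from 0 (unlocked) to a hard stop at 1.25 (locked). It starts between 0 and 0.3, has a friction of about 0.06 N m and stays where it is left. At 0 the socket's sides are parallel to the case's x and y; it has turned clockwise from there by this angle. The key fits in any of four yaws 90 degrees apart
- driver: bystander: round-handled nut driver standing in the stand's other hole: round bit, black round handle 30 mm across, 90 mm long. Its origin is the bottom of its bit
- meter: bystander: yellow handheld meter lying flat, 90 x 170 x 40 mm
- board: bystander: green circuit board lying flat, 130 x 170 mm, parts up to 24 mm high
- screwdriver: bystander: screwdriver lying flat
- spray: bystander: spray can, 52 mm across, 150 mm tall
- tray: bystander: grey parts tray, 90 x 120 x 22 mm
- terminal: bystander: grey terminal block, 22 x 60 x 25 mm
Not all that is in view belongs to the job. What is shaped like the key but blue or purple is not meant.

How it is judged:
On the way, in this order (a step that is already met when the one before it is completed fails the run):
1. the key is fully home in the socket, upright, and the lock not yet turned (core below 0.5 rad) (z of key in the frame of keyhole below -0.0225 m and horizontal distance between key and keyhole below 0.01 m and angle between key's own z axis and vertical below 0.12 rad and value of joint core below 0.5 rad), for 0.1 s.
2. with the key home, the lock is turned clockwise to its stop (core above 1.19 rad) (z of key in the frame of keyhole below -0.0225 m and horizontal distance between key and keyhole below 0.01 m and angle between key's own z axis and vertical below 0.12 rad and value of joint core above 1.19 rad), for 0.1 s.
At the end, for the whole second after the job is handed in: The lock is at its stop (core above 1.19 of 1.25 rad) and the key, let go and at rest, stands upright (within 0.12 rad) in the socket with its lower end at least 22.5 mm below the cover's top (26 mm is bottomed) and within 10 mm of the recess's centre (all of step 2 and linear speed of key below 0.02 m/s); the robot touches nothing.
It fails at once if the key is forced against the drive unit (its lock included) with more than 60 N (contact force between key and case above 60 N).
It fails at once if a bystander is moved by more than 30 mm (distance of any of driver, meter, board, screwdriver, spray, tray, terminal from where it was at the start of the episode above 0.03 m).
It also fails if it takes over 72 s, if anything falls off the work surface, if the arm or the gripper's body presses on something with over 40 N, if the wrist force passes 120 N, or if a joint passes its speed limit or range.

## Working session

There is one attempt and no reset: what is moved stays moved. The work goes in short steps, Python scripts to look and compute and a tool call to move; the robot and the scene stay as the last step left them, time stands still between calls to the robot, and variables do not carry over. Pictures are saved under pics/ and viewed, at most 10 in all, crops included, and the job is handed in when it is done.

Besides the shell and the picture viewer there is one more tool, called after "Request:" as name(argument=value, ...) on one line, values as JSON. jog_arm: Moves the arm, as the interface text tells. Its arguments: {"type":"object","properties":{"rows":{"type":"string"},"force":{"type":"number"}},"required":["rows"]}

```bash
mkdir -p pics; ls; python3 - <<'E'
from bench import ctrl, imaging
import cv2
s=ctrl.get_state();print({k:s[k] for k in('time','position','tool_rot','ft_force','grip_width')})
for n in("scene","side","wrist"):
    d=imaging.get_image(n);cv2.imwrite(f"pics/{n}0.png",d["img"]);print(n,{k:d[k] for k in d if k!="img"})
E
```

```text
pics
{'time': 0.0, 'position': array([ 0.23589413, -0.60509056,  0.22147925]), 'tool_rot': array([-3.08565311e+00, -5.80346185e-01,  7.02836639e-04]), 'ft_force': array([-0.18536088,  0.23836185, -0.4597659 ]), 'grip_width': 1.0015092309611402}
scene {'vertical_fov': 53.495596377476765, 'cx': 320.46733871169, 'cy': 200.91530950450849, 'origin': array([ 0.99981176, -0.57927648,  0.8585659 ]), 'orientation': array([-2.26440492, -0.72506048,  0.31563288])}
side {'vertical_fov': 46.56963966570424, 'cx': 317.5269580332915, 'cy': 196.4809950916357, 'origin': array([-0.17742294, -0.82883408,  0.83400133]), 'orientation': array([-2.05436264,  0.71107196, -0.39826451])}
wrist {'vertical_fov': 69.34316595513822, 'cx': 319.94272462077544, 'cy': 201.2019917576558, 'origin': array([ 0.30417605, -0.57808283,  0.38369481]), 'orientation': array([ 2.39983768, -1.64074017, -0.22908517])}
```

View pics/scene0.png

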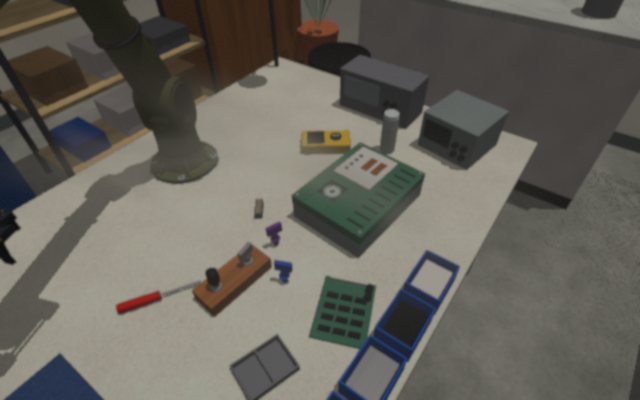

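View pics/side0.png

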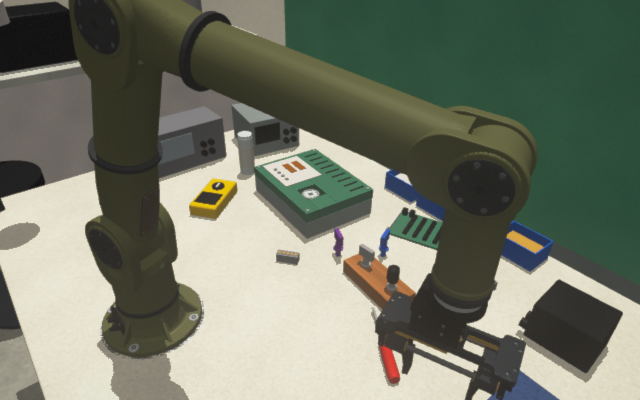

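Candidates in the scene view: the grey key in the stand at (245,253), the black nut driver at (212,278), the purple decoy at (274,233) and the blue decoy at (284,270). I choose the grey one, in the stand's upper hole. Next is one close crop.

```bash
cat > h.py <<'E'
import numpy as np, cv2
from scipy.spatial.transform import Rotation as R
from bench import ctrl, imaging
def f(d): return 200/np.tan(np.radians(d["vertical_fov"]/2))
def ray(d,u,v):
    r=R.from_rotvec(d["orientation"]).apply([(u-d["cx"])/f(d),(v-d["cy"])/f(d),1.]); return np.array(d["origin"]),r
def plane(d,u,v,z):
    o,r=ray(d,u,v); return o+r*(z-o[2])/r[2]
def proj(d,p):
    c=R.from_rotvec(d["orientation"]).inv().apply(np.array(p)-d["origin"]); return np.array([d["cx"],d["cy"]])+f(d)*c[...,:2]/c[...,2:]
def two(a,b):  # [(d,u,v)..]
    (o,r),(q,s)=ray(*a),ray(*b); r=r/np.linalg.norm(r);s=s/np.linalg.norm(s)
    t=np.linalg.lstsq(np.c_[r,-s],q-o,rcond=None)[0]; return (o+r*t[0]+q+s*t[1])/2, np.linalg.norm(o+r*t[0]-q-s*t[1])
E
python3 - <<'E'
from h import *
def crop(n,x,y,w,h,k):return cv2.resize(cv2.imread(f"pics/{n}0.png")[y:y+h,x:x+w],None,fx=k,fy=k,interpolation=cv2.INTER_CUBIC)
a=crop("scene",185,225,100,100,4);b=crop("scene",290,140,100,100,4) 
c=crop("side",335,235,130,65,3);e=crop("side",250,145,130,65,3)
top=np.hstack([a,b]);bot=np.hstack([c,e]);bot=np.pad(bot,((0,0),(0,800-bot.shape[1]),(0,0)))
cv2.imwrite("pics/crop0.png",np.vstack([top,bot]))
E
```

```text
(no output)
```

View pics/crop0.png

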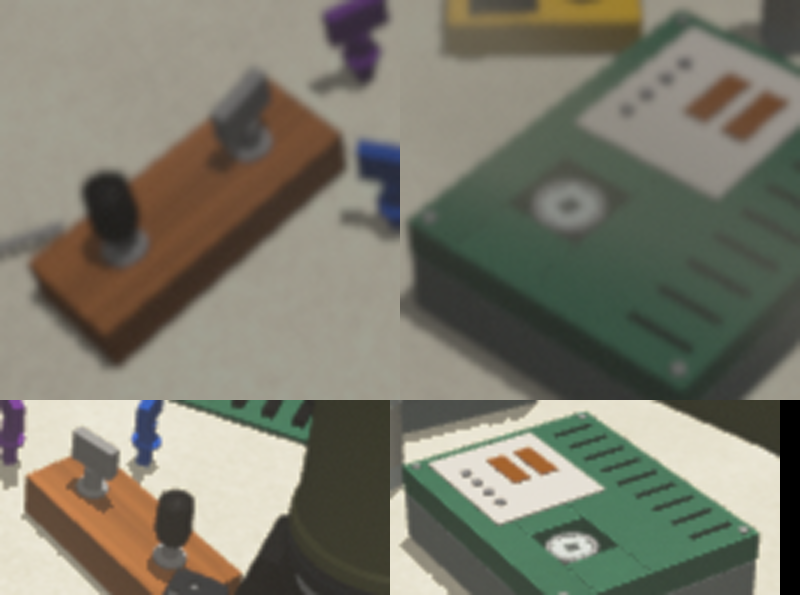

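```bash
cat > m.py <<'E'
from h import *
S=imaging.get_image("scene");D=imaging.get_image("side")
sc=lambda x,y:(S,185+x/4-.4,225+y/4-.4); si=lambda x,y:(D,335+x/3-.3,235+(y-400)/3-.3)
sc2=lambda x,y:(S,290+(x-400)/4-.4,140+y/4-.4); si2=lambda x,y:(D,250+(x-390)/3-.3,145+(y-400)/3-.3)
for n,a,b in [("wing mid",sc(241,112),si(96,453)),("ring",sc2(569,205),si2(572,547))]:
    print(n,two(a,b),plane(*a,.079 if n[0]=="w" else .082),plane(*b,.079 if n[0]=="w" else .082))
c=[plane(*sc(*p),.04) for p in [(344,137),(108,337),(32,266)]]
print("stand",np.round(c,4),[np.linalg.norm(c[i]-c[i+1]) for i in(0,1)])
cs=[plane(*si(*p),.04) for p in [(27,478),(98,458)]];print("stand side",cs)
c=[plane(*sc2(*p),.09) for p in [(683,12),(412,222),(690,385)]]
print("case",np.round(c,4),[np.linalg.norm(c[i]-c[i+1]) for i in(0,1)])
c=[plane(*si2(*p),.09) for p in [(403,468),(585,412),(757,538)]]
print("case side",np.round(c,4),[np.linalg.norm(c[i]-c[i+1]) for i in(0,1)])
# recess corners
c=[plane(*sc2(*p),.09) for p in [(512,204),(568,162),(630,197),(576,243)]];print("recess",np.round(c,4),np.mean(c,0))
# wing top edge ends
for a in [sc(222,95),sc(258,68)],[si(75,430),si(119,452)]:
    p=[plane(*q,.094) for q in a];d=p[1]-p[0];print("wing top",np.round(p,4),np.linalg.norm(d),np.degrees(np.arctan2(d[1],d[0])))
E
python3 m.py
```

```text
wing mid (array([ 0.48814226, -0.20289178,  0.07879834]), np.float64(0.0024999134853303513)) [ 0.48893967 -0.20434189  0.079     ] [ 0.488305  -0.2014772  0.079    ]
ring (array([0.54066351, 0.09827373, 0.08204476]), np.float64(0.00028556302442653297)) [0.54055475 0.09849932 0.082     ] [0.54063368 0.09810633 0.082     ]
stand [[ 0.5311 -0.1622  0.04  ]
 [ 0.5134 -0.3489  0.04  ]
 [ 0.4413 -0.3423  0.04  ]] [np.float64(0.18752371556162412), np.float64(0.0724841890462901)]
stand side [array([ 0.45248226, -0.15682782,  0.04      ]), array([ 0.51937042, -0.17511126,  0.04      ])]
case [[ 4.923e-01  3.292e-01  9.000e-02]
 [ 4.656e-01  1.450e-02  9.000e-02]
 [ 7.009e-01 -1.000e-04  9.000e-02]] [np.float64(0.31585625258413275), np.float64(0.23578118142735335)]
case side [[ 0.4852  0.325   0.09  ]
 [ 0.723   0.3091  0.09  ]
 [ 0.6898 -0.0116  0.09  ]] [np.float64(0.23839462091636132), np.float64(0.32244453398933165)]
recess [[0.5119 0.0693 0.09  ]
 [0.519  0.1283 0.09  ]
 [0.5759 0.123  0.09  ]
 [0.5707 0.0631 0.09  ]] [0.54437788 0.09592934 0.09      ]
wing top [[ 0.4802 -0.2087  0.094 ]
 [ 0.4837 -0.1804  0.094 ]] 0.028546090531011332 83.11907274964614
wing top [[ 0.4819 -0.1813  0.094 ]
 [ 0.491  -0.2247  0.094 ]] 0.04434478635115975 -78.14592815122866
```

Request:
jog_arm(rows="4.7 -3.5 0 0 0 0 -1; 4.7 -3.5 0 0 0 0 -1; 4.7 -3.5 0 0 0 0 -1; 4.7 -3.5 0 0 0 0 -1; 4.7 -3.5 0 0 0 0 -1")

```text
time: 0.88
position: [0.3923, -0.3555, 0.2227]
tool_rot: [3.087, 0.58, 0.0]
ft_force: [1.0, -0.6, 0.6]
grip_width: 1.0
grip_force: 0.0
```

Request:
jog_arm(rows="4.7 -3.5 0 0 0 0 -1; 4.7 -3.5 0 0 0 0 -1; 0 0 0 0 0 -0.18 -0.3; 0 0 0 0 0 -0.18 -0.3; 0 0 0 0 0 -0.18 -0.3")

```text
time: 1.5
position: [0.4536, -0.2576, 0.2225]
tool_rot: [2.816, 1.392, -0.0]
ft_force: [0.2, -0.0, 0.9]
grip_width: 0.745
grip_force: 0.0
```

Request:
jog_arm(rows="0 0 0 0 0 -0.18 -0.3; 0 0 0 0 0 -0.18 -0.3; 0 0 0 0 0 -0.18 -0.3; 0 0 0 0 0 -0.18 -0.3; 0 0 0 0 0 -0.15 -0.3")

```text
time: 2.12
position: [0.4536, -0.2578, 0.2225]
tool_rot: [-1.969, -2.448, 0.0]
ft_force: [-0.2, 0.4, 0.1]
grip_width: 0.653
grip_force: 0.0
```

```bash
cat >> h.py <<'E'
def tool():
    s=ctrl.get_state();M=R.from_rotvec(s["tool_rot"]).as_matrix();return s,np.array(s["position"]),M
def to(p,ydeg=None):
    "shift in tool cm to reach world p; turn about tool z to bring tool y to world angle ydeg"
    s,q,M=tool();print("t",round(s["time"],2),"pos",np.round(q,4),"y ang",round(np.degrees(np.arctan2(M[1,1],M[0,1])),2),"tilt",np.round(M[:2,2],4),"q7",round(s["joint_positions"][6],2),"F",np.round(s["ft_force"],1),"T",np.round(s["torque"],2),"w",s["grip_width"])
    if p is not None: print("shift cm",np.round(100*M.T@(np.array(p)-q),2))
    if ydeg is not None:
        a=np.degrees(np.arctan2(M[1,1],M[0,1]));print("turn z",-np.radians((ydeg-a+180)%360-180))
E
python3 - <<'E'
from h import *
to((.488,-.203,.2),12)
d=imaging.get_image("wrist");cv2.imwrite("pics/w1.png",d["img"]);print(d["origin"],proj(d,[(.488,-.203,.094),(.488,-.203,.04)]))
E
```

```text
t 2.12 pos [ 0.4536 -0.2578  0.2225] y ang 12.39 tilt [-0.0001 -0.0001] q7 0.66 F [-0.2  0.4  0.1] T [-0.   -0.15  0.  ] w 0.6532001798813889
shift cm [4.61 4.54 2.25]
turn z 0.00678982387975511
[ 0.4364037  -0.18480728  0.38463481] [[366.56484083 149.68730638]
 [359.40543317 145.08053352]]
```

View pics/w1.png

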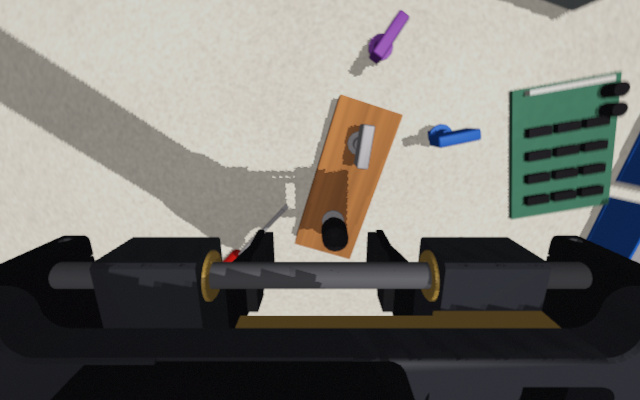

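The stand, with the key's wing at (366,146), shows clearly. The blue decoy at (455,136) stands well clear of the fingers.

```bash
cat > k.py <<'E'
from h import *
def wing(d,u,v,z,half=40):
    im=d["img"];h=cv2.cvtColor(im,cv2.COLOR_BGR2HSV)
    m=((h[...,1]<60)&(h[...,2]>110)).astype(np.uint8)
    box=np.zeros_like(m);box[int(v-half):int(v+half),int(u-half):int(u+half)]=1
    n,l,st,c=cv2.connectedComponentsWithStats(m*box)
    for i in range(1,n):
        if st[i,4]<60: continue
        ct=cv2.findContours((l==i).astype(np.uint8),0,2)[0][0];r=cv2.minAreaRect(ct);P=np.array([plane(d,*p,z) for p in cv2.boxPoints(r)])
        e=[P[1]-P[0],P[2]-P[1]];e.sort(key=np.linalg.norm);print(st[i],np.round(r[0],1),"ctr",np.round(P.mean(0),4),"size",np.round([np.linalg.norm(x) for x in e],4),"ang",np.degrees(np.arctan2(e[1][1],e[1][0]))%180)
E
python3 - <<'E'
from k import *
wing(imaging.get_image("wrist"),366,146,.094,28)
E
```

```text
[357 125  19  45 503] [366.2 147. ] ctr [ 0.4867 -0.2008  0.094 ] size [0.0113 0.043 ] ang 94.56749481570354
[382 142  12  32 207] [387.5 157.5] ctr [ 0.5103 -0.206   0.094 ] size [0.0109 0.031 ] ang 106.51580249883604
```

```bash
python3 - <<'E'
from h import *
to((.487,-.201,.14),4)
E
```

```text
t 2.23 pos [ 0.4535 -0.2578  0.2225] y ang 12.11 tilt [-0.0002 -0.0001] q7 0.66 F [0.6 0.3 0.5] T [ 0.03 -0.14 -0.  ] w 0.6477160708105713
shift cm [4.85 4.47 8.25]
turn z 0.14147192946643553
```

Request:
jog_arm(rows="2.4 2.2 0 0 0 0 -0.3; 2.4 2.2 0 0 0 0 -0.3; 0 0 2 0 0 0.14 -0.3; 0 0 3 0 0 0 -0.3; 0 0 3 0 0 0 -0.3")

```text
time: 2.85
position: [0.4867, -0.2017, 0.1419]
tool_rot: [2.144, 2.295, -0.0]
ft_force: [0.1, -1.0, 0.1]
grip_width: 0.649
grip_force: 0.0
```

```bash
python3 - <<'E'
from k import *
to((.487,-.201,.06),4)
d=imaging.get_image("wrist");print(proj(d,(.487,-.201,.094)))
cv2.imwrite("pics/w2.png",d["img"]);wing(d,*proj(d,(.487,-.201,.094)),.094,50)
E
```

```text
t 2.85 pos [ 0.4867 -0.2017  0.1419] y ang 3.89 tilt [ 0.0005 -0.0006] q7 0.35 F [ 0.1 -1.   0.1] T [ 0.01 -0.08 -0.03] w 0.6494129431400136
shift cm [0.07 0.03 8.19]
turn z -0.0019322094367494813
[321.73989254 219.7894    ]
[271 169  14  81 707] [277.5 209. ] ctr [ 0.4529 -0.1958  0.094 ] size [0.0095 0.0638] ang 91.90996070900734
[ 349  169   22   93 1083] [363.3 215.5] ctr [ 0.5185 -0.1972  0.094 ] size [0.0128 0.0755] ang 88.4775447752581
[313 192  13   6  67] [319.  194.5] ctr [ 0.4836 -0.1811  0.094 ] size [0.0039 0.009 ] ang 3.8310366269919283
[314 218  14  27 322] [320.5 231. ] ctr [ 0.4867 -0.2104  0.094 ] size [0.01   0.0216] ang 94.22699009624354
```

View pics/w2.png

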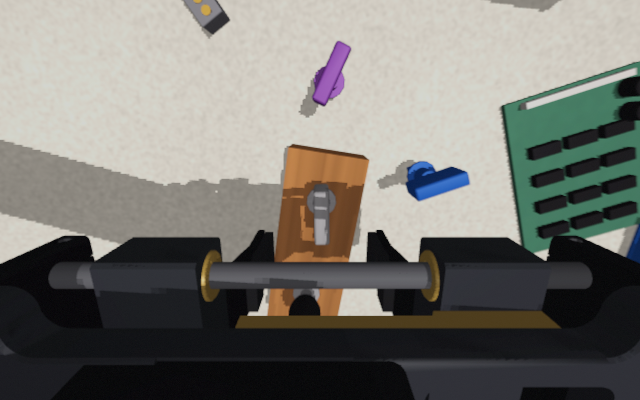

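The wing, centred at about (320,218), lies in line between the fingers and along tool x. I'm descending to grip it.

Request:
jog_arm(rows="0 0 3 0 0 0 -0.3; 0 0 3 0 0 0 -0.3; 0 0 2.1 0 0 0 -0.3; 0 0 0 0 0 0 -0.3", force=30)

```text
time: 3.4
position: [0.4855, -0.2013, 0.0606]
tool_rot: [-2.141, -2.295, 0.001]
ft_force: [0.4, -1.1, 0.9]
grip_width: 0.647
grip_force: 0.0
```

Request:
jog_arm(rows="0 0 0 0 0 0 1; 0 0 0 0 0 0 1; 0 0 0 0 0 0 1; 0 0 0 0 0 0 1; 0 0 0 0 0 0 1", force=30)

```text
time: 4.03
position: [0.4868, -0.2017, 0.0618]
tool_rot: [2.141, 2.298, 0.0]
ft_force: [0.3, 0.5, 0.3]
grip_width: 0.169
grip_force: 13.8
```

```bash
python3 - <<'E'
from k import *
to(None);print(ctrl.get_state()["grip_force"])
E
```

```text
t 4.03 pos [ 0.4868 -0.2017  0.0618] y ang 4.07 tilt [ 0.0005 -0.0003] q7 0.32 F [0.3 0.5 0.3] T [-0.01 -0.19 -0.04] w 0.1690521899699431
13.821477144956589
```

Request:
jog_arm(rows="0 0 0 0 0 0 1; 0 0 0 0 0 0 1; 0 0 -0.5 0 0 0 1; 0 0 -1 0 0 0 1; 0 0 -2 0 0 0 1")

```text
time: 4.65
position: [0.4859, -0.2014, 0.0966]
tool_rot: [-2.14, -2.298, 0.001]
ft_force: [0.5, -0.2, -0.6]
grip_width: 0.145
grip_force: 30.0
```

Request:
jog_arm(rows="0 0 -3 0 0 0 1; 0 0 -3 0 0 0 1; 0 0 -3 0 0 0 1; 0 0 -1 0 0 0 1; 0 0 0 0 0 0 1")

```text
time: 5.28
position: [0.4868, -0.2017, 0.1969]
tool_rot: [2.141, 2.298, 0.0]
ft_force: [0.1, 0.1, -0.7]
grip_width: 0.149
grip_force: 30.0
```

```bash
python3 - <<'E'
from k import *
to((.541,.098-.075,.19),-5-8);print(ctrl.get_state()["grip_force"])
E
```

```text
t 5.28 pos [ 0.4868 -0.2017  0.1969] y ang 4.07 tilt [ 0.0008 -0.0006] q7 0.38 F [ 0.1  0.1 -0.7] T [-0.05 -0.05 -0.05] w 0.14852327593631948
shift cm [22.03  7.01  0.68]
turn z 0.2979196201766748
29.999799728393555
```

Request:
jog_arm(rows="5.5 1.75 0 0 0 0 1; 5.5 1.75 0 0 0 0 1; 5.5 1.75 0 0 0 0 1; 5.5 1.75 0 0 0 0 1; 0 0 0 0 0 0.15 1")

```text
time: 5.9
position: [0.54, 0.0295, 0.1951]
tool_rot: [-2.298, -2.136, -0.001]
ft_force: [0.4, 0.0, -2.3]
grip_width: 0.146
grip_force: 30.0
```

Request:
jog_arm(rows="0 0 0 0 0 0.15 1; 0 0 0 0 0 0 1; 0 0 0 0 0 0 1")

```text
time: 6.28
position: [0.5403, 0.0226, 0.1956]
tool_rot: [-2.458, -1.955, 0.002]
ft_force: [-0.2, -0.3, -1.7]
grip_width: 0.145
grip_force: 30.0
```

```bash
python3 - <<'E'
from k import *
to((.541,.098,.19))
d=imaging.get_image("wrist");p=proj(d,(.541,.098,.082));print(p)
cv2.imwrite("pics/w3.png",d["img"]);x,y=p.astype(int)
c=d["img"][y-60:y+60,x-80:x+80];print(x-80,y-60)
a=cv2.resize(c,None,fx=5,fy=5,interpolation=cv2.INTER_CUBIC);cv2.imwrite("pics/w3c.png",a)
E
```

```text
t 6.28 pos [0.5403 0.0226 0.1956] y ang -12.99 tilt [-0.0015  0.0001] q7 -0.39 F [-0.2 -0.3 -1.7] T [-0.02 -0.04  0.05] w 0.1448522939680236
shift cm [ 7.36 -1.62  0.56]
[303.60447894 120.53447815]
223 60
```

View pics/w3c.png

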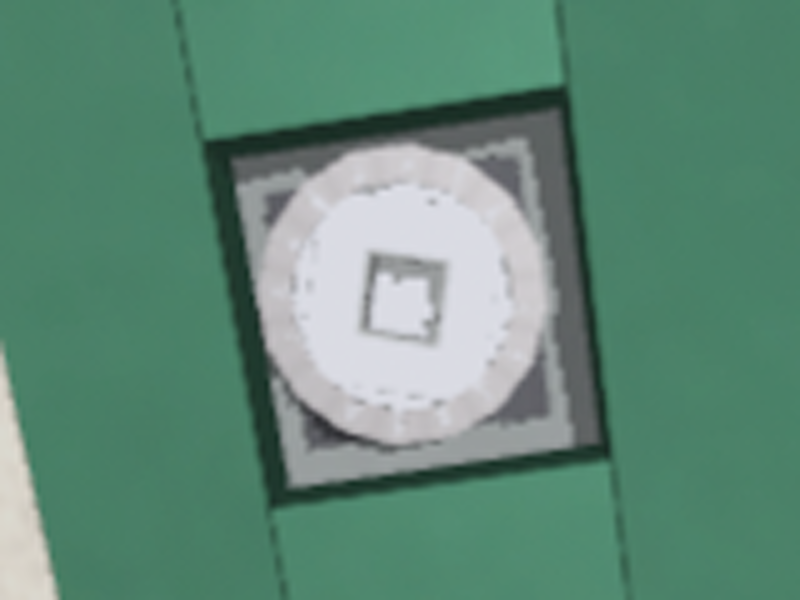

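The socket is at crop (404,297), which is image (303.4,119.0). It is turned about 9° clockwise in the picture.

```bash
python3 - <<'E'
from k import *
d=imaging.get_image("wrist")
P=lambda L,z:np.array([plane(d,223+x/5-.4,60+y/5-.4,z) for x,y in L])
s=P([(369,250),(448,261),(438,344),(360,331)],.082)
r=P([(205,140),(568,90),(608,457),(272,503)],.09)
ring=P([(402,293)],.082)
for n,q in(("sock",s),("recess",r)):
    e=np.roll(q,-1,0)-q;print(n,q.mean(0),np.linalg.norm(e,axis=1),(np.degrees(np.arctan2(e[:,1],e[:,0]))+45)%90-45)
print(ring)
to((*s.mean(0)[:2],.19))
E
```

```text
sock [0.54133815 0.09936656 0.082     ] [0.01449932 0.01482143 0.01457952 0.01441225] [-20.65200446 -20.65952745 -22.26103464 -20.95573463]
recess [0.5431577  0.09772608 0.09      ] [0.06333774 0.06303107 0.06261242 0.06354374] [-5.77632034 -5.49921872 -5.31417594 -4.84557366]
[[0.54118633 0.10009221 0.082     ]]
t 6.38 pos [0.5406 0.0225 0.1961] y ang -13.05 tilt [-0.0007  0.    ] q7 -0.39 F [-0.2  1.  -0.7] T [-0.06  0.01 -0.01] w 0.1461725820608494
shift cm [ 7.5  -1.66  0.61]
```

```bash
python3 - <<'E'
from k import *
d=imaging.get_image("wrist");s,p,M=tool()
t=p+M[:,2]*.0458;print(proj(d,[t,p,p-M[:,2]*.034]))
x,y=proj(d,t).astype(int)
c=d["img"][y-75:y+45,x-80:x+80];print(x-80,y-75)
cv2.imwrite("pics/w4c.png",cv2.resize(c,None,fx=5,fy=5,interpolation=cv2.INTER_CUBIC))
E
```

```text
[[321.62596904 221.18179444]
 [322.05857631 246.5938154 ]
 [322.55179938 275.56650191]]
241 146
```

View pics/w4c.png

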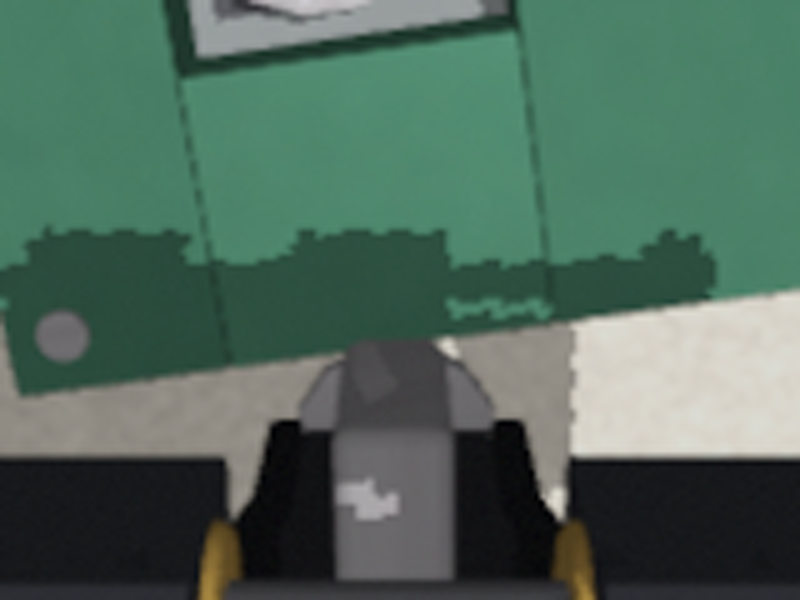

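```bash
python3 - <<'E'
from k import *
d=imaging.get_image("wrist");s,p,M=tool()
for nm,px,h,x0 in(("tip",(241+393.5/5-.4,146+340/5-.4),.0458,.006),("wingtop",(241+394/5-.4,146+430/5-.4),-.0322,.022)):
    z=p[2]-h; q=plane(d,*px,z);print(nm,"offset of axis in tool mm",1e3*(M.T@(q-p)-[x0,0,0]), "mm/px",1e3*np.linalg.norm(plane(d,px[0]+1,px[1],z)-q))
to((.5413,.0996,.16),-21)
E
```

```text
tip offset of axis in tool mm [ 0.07840963 -1.72017629 45.79981653] mm/px 0.7560012781289221
wingtop offset of axis in tool mm [  0.62201129  -1.5107549  -32.20182212] mm/px 0.4808290804139428
t 6.47 pos [0.5407 0.0225 0.1963] y ang -13.09 tilt [-0.0002 -0.    ] q7 -0.39 F [-0.1  0.5 -0.5] T [-0.03 -0.08  0.03] w 0.14536123145239727
shift cm [ 7.52 -1.69  3.63]
turn z 0.1380799172751678
```

Request:
jog_arm(rows="3.7 -0.75 0 0 0 0 1; 3.7 -0.75 0 0 0 0 1; 0 0 1 0 0 0.138 1; 0 0 3 0 0 0 1; 0 0 0 0 0 0 1")

```text
time: 7.1
position: [0.5412, 0.0977, 0.1545]
tool_rot: [-2.587, -1.778, 0.007]
ft_force: [-0.1, -0.5, 0.2]
grip_width: 0.149
grip_force: 30.0
```

```bash
python3 - <<'E'
from k import *
to((.542,.0985,.132),-21)
E
```

```text
t 7.1 pos [0.5412 0.0977 0.1545] y ang -20.99 tilt [-0.0046 -0.0006] q7 -0.7 F [-0.1 -0.5  0.2] T [-0.02 -0.05 -0.  ] w 0.14860355412710288
shift cm [0.11 0.05 2.25]
turn z 0.00014285696347417722
```

Request:
jog_arm(rows="0.1 0.05 1.2 0 0 0 1; 0 0 1 0 0 0 1; 0 0 0 0 0 0 1; 0 0 0.2 0 0 0 1; 0 0 0.2 0 0 0 1")

```text
time: 7.72
position: [0.5442, 0.099, 0.1308]
tool_rot: [2.589, 1.778, 0.001]
ft_force: [-1.2, 0.3, -0.5]
grip_width: 0.145
grip_force: 30.0
```

```bash
python3 - <<'E'
from k import *
to((.542,.0985,.132),-21)
d=imaging.get_image("wrist");s,p,M=tool()
x,y=proj(d,(.542,.0985,.082)).astype(int);print(x-60,y-55)
cv2.imwrite("pics/w5c.png",cv2.resize(d["img"][y-55:y+45,x-60:x+60],None,fx=6,fy=6,interpolation=cv2.INTER_CUBIC))
E
```

```text
t 7.72 pos [0.5442 0.099  0.1308] y ang -21.03 tilt [ 0.0008 -0.0001] q7 -0.72 F [-1.2  0.3 -0.5] T [-0.03 -0.08 -0.03] w 0.14499778126862425
shift cm [-0.12 -0.18 -0.12]
turn z -0.0005599194025259956
259 166
```

View pics/w5c.png

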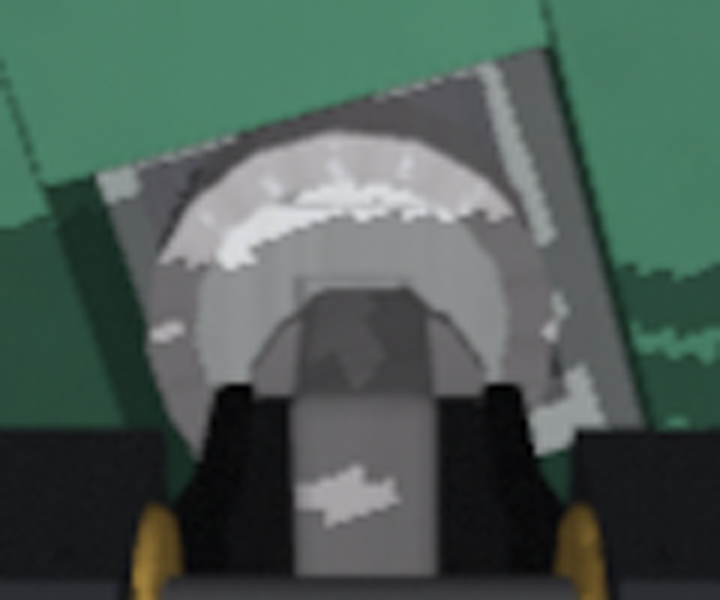

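The picture shows the bit nearly over the socket. The columns agree (both near 362), and after parallax the bit sits about 1.5 mm too far along +x. I'm shifting back and feeling downward.

Request:
jog_arm(rows="-0.15 0 0 0 0 0 1; 0 0 0.15 0 0 0 1; 0 0 0.1 0 0 0 1; 0 0 0.1 0 0 0 1; 0 0 0 0 0 0 1")

```text
time: 8.4
position: [0.5435, 0.0978, 0.1275]
tool_rot: [2.589, 1.779, 0.001]
ft_force: [-0.3, 0.9, 2.3]
grip_width: 0.146
grip_force: 30.0
```

Request:
jog_arm(rows="0 0 0.1 0 0 0 1; 0 0 0.1 0 0 0 1; 0 0 0 0 0 0 1")

```text
time: 8.78
position: [0.5444, 0.0985, 0.1269]
tool_rot: [2.588, 1.779, 0.004]
ft_force: [-2.6, 0.6, 8.7]
grip_width: 0.148
grip_force: 30.0
```

```bash
python3 - <<'E'
from k import *
to((.542,.0985,.11),-21)
E
```

```text
t 8.78 pos [0.5444 0.0985 0.1269] y ang -21.0 tilt [0.0027 0.0006] q7 -0.72 F [-2.6  0.6  8.7] T [0.11 0.53 0.  ] w 0.14793655265135341
shift cm [-0.09 -0.23  1.69]
turn z -5.850087044636869e-05
```

Request:
jog_arm(rows="-0.03 -0.1 0 0 0 0 1; 0 0 0 0 0 0 1")

```text
time: 9.02
position: [0.5437, 0.0982, 0.127]
tool_rot: [2.588, 1.778, 0.005]
ft_force: [-1.2, -0.5, 9.8]
grip_width: 0.149
grip_force: 30.0
```

```bash
python3 - <<'E'
from k import *
to(None)
E
```

```text
t 9.03 pos [0.5437 0.0982 0.127 ] y ang -21.01 tilt [0.0036 0.0003] q7 -0.72 F [-1.2 -0.5  9.8] T [ 0.04  0.15 -0.03] w 0.14891152553277606
```

Request:
jog_arm(rows="-0.03 -0.1 0 0 0 0 1; 0 0 0 0 0 0 1")

```text
time: 9.28
position: [0.5429, 0.0981, 0.1269]
tool_rot: [2.588, 1.778, 0.005]
ft_force: [-1.3, 0.4, 7.8]
grip_width: 0.148
grip_force: 30.0
```

Request:
jog_arm(rows="-0.1 0 0 0 0 0 1; 0 0 0 0 0 0 1")

```text
time: 9.52
position: [0.5425, 0.0972, 0.1269]
tool_rot: [2.588, 1.778, 0.005]
ft_force: [-0.8, 0.3, 8.0]
grip_width: 0.148
grip_force: 30.0
```

```bash
python3 - <<'E'
from k import *
to(None)
d=imaging.get_image("wrist");s,p,M=tool()
x,y=proj(d,p+M[:,2]*.0458).astype(int);print(x-35,y-32)
c=d["img"][y-32:y+18,x-35:x+35];c=cv2.convertScaleAbs(cv2.resize(c,None,fx=10,fy=10,interpolation=cv2.INTER_CUBIC),alpha=1.6,beta=-60)
cv2.imwrite("pics/w6c.png",c)
E
```

```text
t 9.53 pos [0.5425 0.0972 0.1269] y ang -21.03 tilt [0.004  0.0002] q7 -0.72 F [-0.8  0.3  8. ] T [0.01 0.04 0.  ] w 0.14783850364347054
286 188
```

View pics/w6c.png

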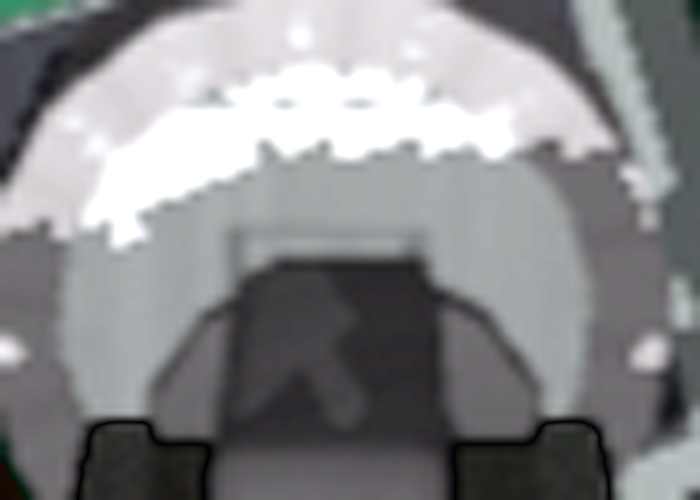

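The view shows the socket square at columns 235–428 with its far edge at row 232. The bit tip is centred near column 338 with its edge at row 260. So the key needs about 0.5 mm more in +x and 0.5 mm more in −y.

Request:
jog_arm(rows="0.05 -0.05 0 0 0 0 1; 0 0 0 0 0 0 1")

```text
time: 9.82
position: [0.5424, 0.0978, 0.1269]
tool_rot: [2.587, 1.778, 0.006]
ft_force: [0.8, -0.1, 7.4]
grip_width: 0.145
grip_force: 30.1
```

Request:
jog_arm(rows="0.05 -0.05 0.05 0 0 0 1; 0 0 0 0 0 0 1")

```text
time: 10.07
position: [0.5425, 0.0984, 0.1268]
tool_rot: [2.587, 1.777, 0.007]
ft_force: [0.1, 0.5, 8.7]
grip_width: 0.149
grip_force: 30.1
```

Request:
jog_arm(rows="0 -0.1 0 0 0 0 1; 0 0 0 0 0 0 1")

```text
time: 10.32
position: [0.542, 0.0985, 0.1267]
tool_rot: [2.587, 1.777, 0.008]
ft_force: [1.6, 0.4, 8.8]
grip_width: 0.151
grip_force: 30.1
```

Request:
jog_arm(rows="0.05 -0.05 0 0 0 0 1; 0 0 0 0 0 0 1")

```text
time: 10.58
position: [0.5419, 0.0987, 0.1267]
tool_rot: [2.587, 1.776, 0.008]
ft_force: [1.3, -0.9, 8.9]
grip_width: 0.15
grip_force: 30.1
```

```bash
python3 - <<'E'
from k import *
to((.5413,.0996,.11))
E
```

```text
t 10.57 pos [0.5419 0.0987 0.1267] y ang -21.05 tilt [ 0.0063 -0.0006] q7 -0.72 F [ 1.3 -0.9  8.9] T [-0.26 -0.52 -0.01] w 0.149845078163615
shift cm [ 0.06 -0.09  1.67]
```

Request:
jog_arm(rows="0 -0.05 0 0 0 0 1; 0 -0.05 0 0 0 0 1; 0 -0.05 0 0 0 0 1; 0 0 0 0 0 0 1")

```text
time: 11.08
position: [0.5394, 0.0991, 0.1255]
tool_rot: [2.588, 1.777, 0.005]
ft_force: [3.9, -1.7, 0.2]
grip_width: 0.15
grip_force: 30.1
```

Request:
jog_arm(rows="0.05 0 0 0 0 0 1; 0.05 0 0 0 0 0 1; 0.05 0 0 0 0 0 1; 0 0 0 0 0 0 1")

```text
time: 11.58
position: [0.5393, 0.0998, 0.1248]
tool_rot: [2.588, 1.777, 0.001]
ft_force: [4.6, -2.8, 2.4]
grip_width: 0.149
grip_force: 30.2
```

It dropped in. The walls push back toward +x and −y, so I'm easing that way and pressing down.

Request:
jog_arm(rows="-0.08 0.08 0 0 0 0 1; 0 0 0.1 0 0 0 1; 0 0 0.1 0 0 0 1; 0 0 0.1 0 0 0 1; 0 0 0 0 0 0 1")

```text
time: 12.2
position: [0.5395, 0.0999, 0.1217]
tool_rot: [2.589, 1.778, 0.002]
ft_force: [5.1, -2.1, 2.7]
grip_width: 0.151
grip_force: 30.1
```

```bash
python3 - <<'E'
from k import *
to((.542,.0985,.11),-21)
E
```

```text
t 12.2 pos [0.5395 0.0999 0.1217] y ang -21.03 tilt [ 0.0017 -0.0001] q7 -0.72 F [ 5.1 -2.1  2.7] T [-0.62 -1.44  0.  ] w 0.15139216477657474
shift cm [-0.04  0.29  1.17]
turn z -0.0005331674479353222
```

Request:
jog_arm(rows="-0.03 0.08 0 0 0 0 1; 0 0 0.15 0 0 0 1; 0 0 0.15 0 0 0 1; 0 0 0.15 0 0 0 1; 0 0 0 0 0 0 1")

```text
time: 12.82
position: [0.5396, 0.0993, 0.1169]
tool_rot: [2.589, 1.778, 0.001]
ft_force: [5.2, -2.7, 0.9]
grip_width: 0.146
grip_force: 30.1
```

Request:
jog_arm(rows="-0.02 0.03 0.15 0 0 0 1; 0 0 0.1 0 0 0 1; 0 0 0.1 0 0 0 1; 0 0 0.1 0 0 0 1; 0 0 0 0 0 0 1")

```text
time: 13.45
position: [0.5397, 0.099, 0.1124]
tool_rot: [2.589, 1.779, 0.0]
ft_force: [4.4, -1.9, 1.0]
grip_width: 0.151
grip_force: 30.1
```

Request:
jog_arm(rows="0 0.1 0.1 0 0 0 1; 0 0 0.1 0 0 0 1; 0 0 0.05 0 0 0 1; 0 0 0.05 0 0 0 1; 0 0 0 0 0 0 1")

```text
time: 14.08
position: [0.5402, 0.0989, 0.1097]
tool_rot: [-2.589, -1.779, 0.001]
ft_force: [2.3, -0.7, 3.9]
grip_width: 0.149
grip_force: 30.1
```

```bash
python3 - <<'E'
from k import *
to((.542,.0985,.11),-21)
E
```

```text
t 14.07 pos [0.5402 0.0989 0.1097] y ang -21.02 tilt [-0.0004 -0.0001] q7 -0.73 F [ 2.3 -0.7  3.9] T [-0.44 -0.63  0.  ] w 0.14935822832900575
shift cm [ 0.03  0.18 -0.03]
turn z -0.0003845036708127191
```

Request:
jog_arm(rows="0 0.05 0.05 0 0 0 1; 0 0 0.05 0 0 0 1; 0 0 0 0 0 0 1")

```text
time: 14.45
position: [0.5409, 0.0993, 0.1094]
tool_rot: [-2.589, -1.779, -0.0]
ft_force: [0.8, -1.5, 8.5]
grip_width: 0.15
grip_force: 30.0
```

Bottomed: the tip is at about 0.0636 m with 8.5 N. Now I'm turning clockwise.

Request:
jog_arm(rows="0 0 0 0 0 0.08 1; 0 0 0 0 0 0.08 1; 0 0 0 0 0 0.08 1; 0 0 0 0 0 0.08 1; 0 0 0 0 0 0 1")

```text
time: 15.08
position: [0.5413, 0.0991, 0.1095]
tool_rot: [2.84, 1.343, 0.002]
ft_force: [2.0, -0.5, 7.8]
grip_width: 0.146
grip_force: 30.0
```

```bash
python3 - <<'E'
from k import *
to(None,-77)
E
```

```text
t 15.07 pos [0.5413 0.0991 0.1095] y ang -39.38 tilt [0.001  0.0001] q7 -1.04 F [ 2.  -0.5  7.8] T [-0.31 -0.49  0.03] w 0.14630475000868945
turn z 0.6566060601791578
```

Request:
jog_arm(rows="0 0 0 0 0 0.1 1; 0 0 0 0 0 0.1 1; 0 0 0 0 0 0.1 1; 0 0 0 0 0 0.1 1; 0 0 0 0 0 0 1")

```text
time: 15.7
position: [0.5412, 0.0991, 0.1095]
tool_rot: [3.05, 0.752, 0.001]
ft_force: [1.6, -0.5, 7.3]
grip_width: 0.145
grip_force: 30.0
```

```bash
python3 - <<'E'
from k import *
to(None,-77)
E
```

```text
t 15.7 pos [0.5412 0.0991 0.1095] y ang -62.3 tilt [0.0009 0.0002] q7 -1.43 F [ 1.6 -0.5  7.3] T [-0.32 -0.43  0.09] w 0.14488095142390875
turn z 0.2565667170847118
```

Request:
jog_arm(rows="0 0 0 0 0 0.08 1; 0 0 0 0 0 0.08 1; 0 0 0 0 0 0.06 1; 0 0 0 0 0 0 1")

```text
time: 16.2
position: [0.5412, 0.0992, 0.1095]
tool_rot: [-3.114, -0.413, -0.001]
ft_force: [1.5, -0.9, 8.7]
grip_width: 0.145
grip_force: 30.0
```

```bash
python3 - <<'E'
from k import *
to(None,-77)
E
```

```text
t 16.2 pos [0.5412 0.0992 0.1095] y ang -74.89 tilt [0.0009 0.0003] q7 -1.64 F [ 1.5 -0.9  8.7] T [-0.25 -0.38  0.03] w 0.14544897240239482
turn z 0.03686186536445903
```

Request:
jog_arm(rows="0 0 0 0 0 0.04 1; 0 0 0 0 0 0.04 1; 0 0 0 0 0 0.03 1; 0 0 0 0 0 0 1")

```text
time: 16.7
position: [0.5412, 0.0992, 0.1095]
tool_rot: [-3.132, -0.242, -0.001]
ft_force: [1.6, -1.3, 8.1]
grip_width: 0.148
grip_force: 30.0
```

```bash
python3 - <<'E'
from k import *
to(None,-77)
E
```

```text
t 16.7 pos [0.5412 0.0992 0.1095] y ang -81.18 tilt [0.0009 0.0004] q7 -1.75 F [ 1.6 -1.3  8.1] T [-0.19 -0.35  0.01] w 0.14756864845594952
turn z -0.07287111286283761
```

Request:
jog_arm(rows="0 0 0 0 0 0.04 1; 0 0 0 0 0 0.03 1; 0 0 0 0 0 0 1; 0 0 0 0 0 0 1")

```text
time: 17.2
position: [0.5412, 0.0992, 0.1095]
tool_rot: [-3.138, -0.132, -0.001]
ft_force: [1.5, -0.9, 7.6]
grip_width: 0.148
grip_force: 30.0
```

```bash
python3 - <<'E'
from k import *
to(None,-77)
E
```

```text
t 17.2 pos [0.5412 0.0992 0.1095] y ang -85.17 tilt [0.0008 0.0004] q7 -1.82 F [ 1.5 -0.9  7.6] T [-0.24 -0.4   0.01] w 0.14829660983157986
turn z -0.14260237320233607
```

Request:
jog_arm(rows="0 0 0 0 0 0.03 1; 0 0 0 0 0 0.03 1; 0 0 0 0 0 0 1")

```text
time: 17.58
position: [0.5411, 0.0992, 0.1095]
tool_rot: [-3.141, -0.038, -0.001]
ft_force: [1.5, -0.6, 7.7]
grip_width: 0.147
grip_force: 30.0
```

```bash
python3 - <<'E'
from k import *
to(None,-77)
E
```

```text
t 17.57 pos [0.5411 0.0992 0.1095] y ang -88.62 tilt [0.0008 0.0004] q7 -1.87 F [ 1.5 -0.6  7.7] T [-0.18 -0.35  0.05] w 0.1467353465832408
turn z -0.20279809039097027
```

Request:
jog_arm(rows="0 0 0 0 0 0.03 1; 0 0 0 0 0 0.03 1; 0 0 0 0 0 0 1")

```text
time: 17.95
position: [0.5411, 0.0992, 0.1094]
tool_rot: [-3.141, 0.056, -0.001]
ft_force: [1.3, -0.7, 7.1]
grip_width: 0.154
grip_force: 30.0
```

```bash
python3 - <<'E'
from k import *
to(None,-77)
s=ctrl.get_state();print(s["joint_torque"])
d=imaging.get_image("wrist");s,p,M=tool()
x,y=proj(d,p+M[:,2]*.0458).astype(int);print(x-50,y-45)
c=cv2.resize(d["img"][y-45:y+30,x-50:x+50],None,fx=8,fy=8,interpolation=cv2.INTER_CUBIC)
cv2.imwrite("pics/w7c.png",cv2.convertScaleAbs(c,alpha=1.4,beta=-20))
E
```

```text
t 17.95 pos [0.5411 0.0992 0.1094] y ang -92.03 tilt [0.0008 0.0002] q7 -1.93 F [ 1.3 -0.7  7.1] T [-0.25 -0.4   0.2 ] w 0.15375946245346186
turn z -0.2623839683406921
[ -0.56040561 -33.8978827   -3.3786162  -24.28835034  -0.61897382
   0.32169169  -0.26161669]
270 174
```

View pics/w7c.png

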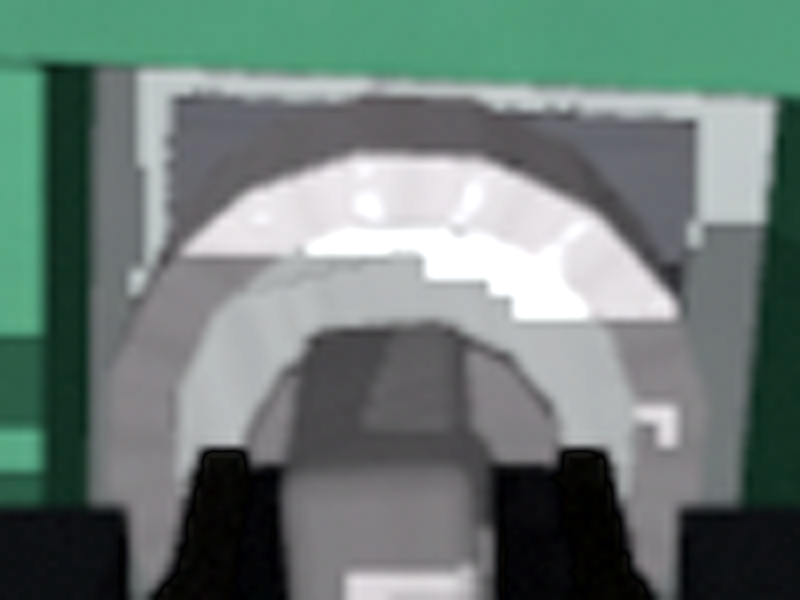

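The torque has risen to 0.20 N m and the wing is turned slightly in the pads, so the lock is at its stop. I'll give one more small nudge, unwind a little, and release.

Request:
jog_arm(rows="0 0 0 0 0 0.03 1; 0 0 0 0 0 0 1; 0 0 0 0 0 0 1")

```text
time: 18.38
position: [0.5412, 0.0992, 0.1095]
tool_rot: [-3.14, 0.102, -0.001]
ft_force: [1.1, -0.8, 7.2]
grip_width: 0.157
grip_force: 30.2
```

```bash
python3 - <<'E'
from k import *
to(None,-77)
E
```

```text
t 18.38 pos [0.5412 0.0992 0.1095] y ang -93.72 tilt [0.0009 0.0001] q7 -1.96 F [ 1.1 -0.8  7.2] T [-0.23 -0.36  0.27] w 0.15732611053819007
turn z -0.29186139834868585
```

Request:
jog_arm(rows="0 0 -0.05 0 0 -0.05 1; 0 0 0 0 0 0 -0.2; 0 0 0 0 0 0 -0.2; 0 0 0 0 0 0 -0.2; 0 0 0 0 0 0 -0.2")

```text
time: 19.0
position: [0.5402, 0.0987, 0.1084]
tool_rot: [3.141, -0.025, -0.002]
ft_force: [-0.4, 0.4, 1.0]
grip_width: 0.516
grip_force: 0.0
```

Request:
jog_arm(rows="0 0 -0.5 0 0 0 -0.2; 0 0 -2 0 0 0 -0.2; 0 0 -4 0 0 0 -0.2; 0 0 -4 0 0 0 -0.2; 0 0 0 0 0 0 -0.2")

```text
time: 19.62
position: [0.5431, 0.0993, 0.2181]
tool_rot: [-3.141, 0.025, -0.011]
ft_force: [-0.3, 0.2, 0.8]
grip_width: 0.6
grip_force: 0.0
```

```bash
python3 - <<'E'
from k import *
to(None)
for n in("scene","side"):
    d=imaging.get_image(n);print(n,proj(d,[(.5412,.0992,.127),(.5412,.0992,.142)]))
d=imaging.get_image("wrist");u=proj(d,(.5412,.0992,.142));print(u)
wing(d,*u,.142,45)
E
```

```text
t 19.62 pos [0.5431 0.0993 0.2181] y ang -90.93 tilt [0.0072 0.0007] q7 -1.87 F [-0.3  0.2  0.8] T [-0.01  0.07 -0.01] w 0.5999789734570372
scene [[332.33409437 178.97467933]
 [332.38848943 174.87864511]]
side [[310.30458119 180.62143476]
 [310.30858986 176.23167567]]
[319.66073521 209.03702468]
[ 294  164   58   50 1952] [322.5 188.5] ctr [0.5586 0.0965 0.142 ] size [0.0419 0.0463] ang 89.03166577757469
```

Request:
jog_arm(rows="-3.5 0 -1 0 0 0 -0.2; -3.5 0 0 0 0 0 -0.2; 0 0 0 0 0 0 -0.2")

```text
time: 20.15
position: [0.4686, 0.0996, 0.2229]
tool_rot: [3.14, -0.024, -0.004]
ft_force: [0.3, -1.1, 0.1]
grip_width: 0.6
grip_force: 0.0
```

```bash
python3 - <<'E'
from k import *
to(None)
d=imaging.get_image("wrist");h=cv2.cvtColor(d["img"],cv2.COLOR_BGR2HSV);u=proj(d,(.5412,.0992,.142));print(u)
x,y=u.astype(int);b=h[y-48:y+48:4,x-48:x+48:4,2]
for r in b: print(" ".join("%3d"%v for v in r))
E
```

```text
t 20.15 pos [0.4686 0.0996 0.2229] y ang -90.89 tilt [-0.0023 -0.0016] q7 -1.84 F [ 0.3 -1.1  0.1] T [-0.02 -0.   -0.06] w 0.5999694212467691
[319.37390279 120.26306261]
128 129 129 129 128 127 127 127 128 128 128 128 129 130 129 128 128 129 130 129 129 128 130 131
127 128 129 129 128 127 128 128 128 130 130 130 129 129 130 128 127 129 129 128 129 129 130 131
112 104 107 109 111 118 123 125 129 131 129 128 128 129 130 129 128 128 128 128 129 129 129 130
149 149 150 150 152  47  57  49  48  47  48  48  47  45  52  74  91 104 115 123 126 128 129 130
149 148 149 150 151  47  97  97  98  98  97  98  97  96  96  91  83  76  68  61  54  49 145 144
147 148 149 151 151  47  97 132 133 133 125 113 121 117 124  98  99  97  98  98  98  54 143 142
147 146 148 150 149  47  97 126 106 188 185 203 198 162 209 190 149 157 158 159 158  52 143 142
146 146 147 147 148  47  97 114 202 212 170 202 197 174 206 205 209 103 103 158 158  62 143 142
147 146 146 147 152  50  98 209 206 193 152 201 196 182 220 225 199 201 104 158 152  94 142 141
146 145 145 146 150  55 104 208 211 225 157 199 196 186 122 225 20
[... 673 characters left out ...]
 196 113 157  55 138 138 137
139 139 139 139 108  86 155 101 185 198 193 152 188 179 156 116 185  58 154 158  54 137 136 138
139 137 138 139 103  91 156 156 155 160 193 150 187 177 164  94  86  99 158 158  80 136 135 136
 98 109 121 125  91  55  60  60  60  70  94 104  96  80  88  94 138 158 158 146 103 135 134 135
130 131 129 128 128 129 129 128 130 130 129 127 125  87  78  83  83  72  61  57 113 135 135 136
129 129 129 127 129 129 128 129 130 130 127 128 129 130 129 128 127 126 127 125 123 124 125 125
130 129 127 128 129 129 129 129 129 128 130 128 127 127 128 127 127 125 126 125 124 125 125 126
129 129 129 127 127 129 129 129 128 128 127 128 128 127 128 127 127 126 125 125 126 126 126 126
```

The wing's top shows exactly where an upright, bottomed key should be. The robot is clear of everything, so I'm handing in.

```bash
python3 -c "
from bench import ticket;print(ticket.close_job())"
```

```text
the job is handed in; nothing more can be done
None
```

The key stands fully home in the drive's socket and the lock is turned clockwise to its stop, with twist reaching about 0.27 N m there (a little over your 0.2). The gripper has let go and is clear. The job was handed in at about 20 s, but no verdict came back.

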